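# Take the egg-candling lamp off its keyhole rack and set it in the charging cup

## Task

In the quail-egg packing room, two hand lamps hang in a rack with keyhole slots. Slide the yellow-handled lamp along its slot to the wide end, lift it out there, and stand it upright in the round white charging cup, lowering it all the way to the cup's floor before letting go. Leave the black-handled lamp hanging where it is.

Things in the scene. Friction and masses are not known exactly. Their poses are not given: they have to be found in the camera images.
- yellow_lamp_grip (a point): Loose hand lamp, round, 130 mm tall, 0.2 kg. From top: yellow handle dia 28, 60 long; grey flange dia 44, 5 thick; neck dia 12, 20 long; grey head dia 36, 45 long, flat underside. Hangs upright by the flange on the rack's plate, neck in the narrow slot, head below. Point: on the axis in the handle, 28 below the top, 37 above the flange's underside, 102 above the head's underside; z up.
- black_lamp_grip (a point): The same kind of lamp with a black handle, hanging in the rack's other slot; it must stay there. The point is placed in the same way. Which lamp is in which slot varies, and where along the narrow part. Hanging lamps' tops stand 165 mm above the table: carry the other lamp above or around it.
- rack: Fixed white plate, 175 (x) x 220 (y) mm, 6 thick, top 100 above the table, on dark cheeks. Origin on the table under its middle, z up; x points away from the robot within 0.5 rad. Slots along x at y = +55 and -55: wide end 64 across centred at x = -45 (flange fits through too: keep hold), narrow part 22 wide on to x = +68. A lamp can rise 14 in the narrow part; lift it over 65 to clear the plate.
- dock_floor (a point): Fixed charging cup: white, round, open at the top, inner diameter 60 mm, outer 70 mm, rim 30 mm above its floor, on a grey square base 110 mm wide and 12 mm thick. This point is the centre of the cup's floor, 12 mm above the table; z up.
There are look-alikes about, which are no part of the job. Leave any orange or purple look-alike of the part that bears dock_floor alone.

How it is judged:
By the outcome, as a careful person would: the job done as asked, in the order asked, and still so for the second after the job is handed in, with the robot touching nothing.
It also fails if it takes over 48 s, if anything falls off the work surface, if the arm or the gripper's body presses on something with over 40 N, if the wrist force passes 120 N, or if a joint passes its speed limit or range.

## Robot

A 7-joint arm with a two-finger parallel gripper is mounted at the origin on the work surface. World frame = base frame: x ahead of the robot, y to its left, z up, the work surface at z = 0. Lengths are in m, angles in rad, forces in N, time in s.
With the tool pointing down it reaches from about 0.425 to 0.95 m from the base axis. Payload 4.7 kg.
Tool frame: the origin (TCP) lies midway between the tips of the shut fingers; the grasp point (between the pads) lies behind it (r.grip_depth is the y of the grasp point in the tool frame, in m); y points along the fingers, x is the direction in which the jaws open and shut, and the axes are right-handed (so a half turn about y gives the same grasp; the last joint's range is limited). The gripper opens to 87 mm and grips with 3 to 60 N. Pads are 19 mm wide; open, the fingers measure 117 mm over their backs; the gripper's body (75 mm by 190 mm) begins 51 mm behind the grasp point.
Start: joints at [1.088, 0.469, -0.049, 1.532, 0.024, 1.141, -0.082], TCP at [0.296, -0.607, 0.193] pointing down, gripper open.
Joint ranges: [-2.59, 2.59], [-0.33, 1.99], [-1.39, 1.29], [0.1, 2.45], [-1.04, 4.18], [0.21, 1.99], [-2.66, 2.66]. Speed limits (rad/s): [2.57, 2.57, 3.14, 3.14, 3.14, 3.14, 3.14].

## Interface

Orientations are given as a unit quaternion [x, y, z, w].
In Python, from rig import sensors, vision, r gives the robot as it stands. The module is installed in compiled form; this text tells all that it offers.
- The arm moves only by the tool apply_moves, never from a script. Its argument "increments" is a list of rows, each a list of 6 numbers: the shift along the world's x, y, z in mm, then the turn, a rotation vector about the world's x, y, z in rad. A call has 1 to 12 rows; each row shifts and turns the commanded pose from where the row before left it; what a row does not reach is not made up. A row lasts 1/10 s, in which the tool goes at most 50 mm and 8.59 degrees, less where a joint would pass 70% of its speed; a pose out of reach is approached as far as the arm can. A call is refused whole if a number of a shift passes 50 or a number of a turn 0.15, either way. A call with a gripper value outside its range is refused whole. "hand" is the finger opening in mm, from 0 to 87, set as the call begins (left out, the last holds). The fingers move at their own pace and stop on an object; "newtons" is the grip in N (left out, the last holds). Time passes only in rows, so rows that do not move let the fingers close. It gives the time, the measured TCP pose, the force and the opening at its end, in the units of the state.
- sensors.read_state(): the state, without advancing time (a new reading comes with each control period).
- vision.snapshot(name): name is "scene" or "top" or "wrist"; returns the picture (384x512x3 uint8, blue, green, red); there is no depth.
- vision.calibration(name): a dict with "K" (3x3 intrinsics, pixels), "R" (3x3) and "t" (3): a world point X has camera coordinates R X + t. Camera axes: x right, y down, z forward; pixel columns grow to the right and rows downward; lengths in m; the calibration is good to about 2 mm. A picture is of the moment at which its call begins: read the wrist's pose just before it. calibration takes no time and is no camera call; for the wrist camera it gives the pose at the moment of the call.
- r.finish_job(): hands the job in, once; it reports no verdict.
The state is a dict: "time": time; "joint_pos": joint angles; "dq": joint speeds; "joint_torque": joint torques, N m; "tool_pos": TCP position; "tcp_rot": TCP orientation; "ft_force": force on the tool from outside, world axes, zero at the start; "wrist_torque": the same for the moment, N m; "grip_width": opening from 0.0 (shut) to 1.0 (fully open).
Only numpy, scipy, OpenCV 4.12 (cv2) and the standard library are available. Lean on these libraries where they do the work, as an engineer would, in place of code of your own. Each camera call takes 0.05 s, during which the arm holds its last target.

## Working session

There is one attempt and no reset: what is moved stays moved. The work goes in short steps, Python scripts to look and compute and a tool call to move; the robot and the scene stay as the last step left them, time stands still between calls to the robot, and variables do not carry over. Pictures are saved under pics/ and viewed, and the job is handed in when it is done.

Besides the shell and the picture viewer there is one more tool, called after "Emit:" by a JSON object that holds its "method" and its "body". apply_moves: Moves the arm, as the interface text tells. Its arguments: {"type":"object","properties":{"increments":{"type":"array","items":{"type":"array","items":{"type":"number"}}},"hand":{"type":"number"},"newtons":{"type":"number"}},"required":["increments"]}

```bash
mkdir -p pics; python3 - <<'E'
from rig import sensors, vision, r
import cv2,json
s=sensors.read_state();print(s)
print(r.grip_depth)
for n in("scene","top","wrist"):
    c=vision.calibration(n);print(n,c)
    im=vision.snapshot(n);cv2.imwrite(f"pics/{n}0.png",im)
E
```

```text
{'time': 0.0, 'joint_pos': array([ 1.08806618,  0.46943786, -0.0486037 ,  1.53368641,  0.02411728,
        1.14100726, -0.08230234]), 'dq': array([ 1.10008092e-03, -8.55307465e-05,  1.06345963e-03, -1.53377561e-03,
        1.37072397e-03, -4.26739113e-04,  6.37100011e-04]), 'joint_torque': array([-6.53562747e-04, -5.07981706e+01, -8.10997747e-02, -2.36156327e+01,
       -6.14312897e-02,  3.78652441e-02,  1.64689350e-04]), 'tool_pos': array([ 0.29564622, -0.60607806,  0.19230513]), 'tcp_rot': array([-0.59933658,  0.37528333, -0.37408213,  0.6000172 ]), 'ft_force': array([-0.11200925,  0.63790884, -0.23655137]), 'wrist_torque': array([-0.0248587 ,  0.00580635, -0.01848651]), 'grip_width': 1.0008822854417134}
-0.0187
scene {'K': array([[476.62918005,   0.        , 267.38304565],
       [  0.        , 476.62918005, 197.97571843],
       [  0.        ,   0.        ,   1.        ]]), 'R': array([[-0.80258826,  0.59638185,  0.01344477],
       [ 0.45592808,  0.62779327, -0.63087653],
       [-0.38468385, -0.50020425, -0.77576675]]), 't': array([ 0.3901954 , -0.13925876,  1.40728014])}
top {'K': array([[425.4608512 ,   0.        , 259.86173607],
       [  0.        , 425.4608512 , 192.06435445],
       [  0.        ,   0.        ,   1.        ]]), 'R': array([[ 0.01812933, -0.99966823,  0.01829649],
       [-0.99618991, -0.0196215 , -0.08497452],
       [ 0.08530533, -0.01668625, -0.99621512]]), 't': array([-0.00297795,  0.48957958,  0.94120577])}
wrist {'K': array([[309.25895919,   0.        , 257.31461438],
       [  0.        , 309.25895919, 189.70067325],
       [  0.        ,   0.        ,   1.        ]]), 'R': array([[ 0.43815882, -0.89889643, -0.00143271],
       [-0.87044892, -0.42468907,  0.2489134 ],
       [-0.22435582, -0.1078165 , -0.96852469]]), 't': array([-0.67374949, -0.02863561,  0.38940854])}
```

View pics/scene0.png

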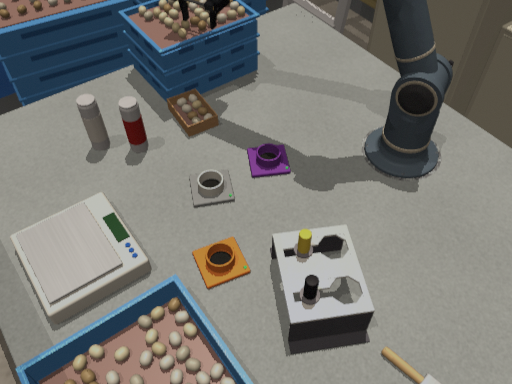

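View pics/top0.png

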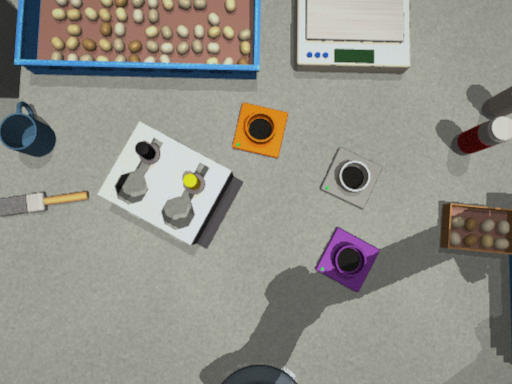

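View pics/wrist0.png

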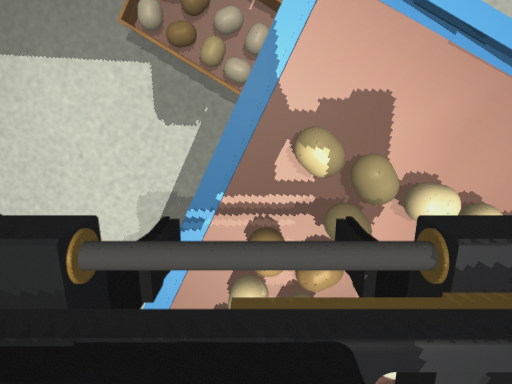

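The scene view shows the yellow lamp at (305,242) and the black one at (311,287). The top view shows these candidates:
- **Lamps:** yellow at (191,181), chosen; black at (146,150), left alone.
- **Cups:** white at (353,177), chosen; orange look-alike at (261,128); purple look-alike at (348,260).
- **Rack:** wide ends at (178,211) and (131,186), nearer the robot.

```bash
cat > h.py <<'E'
import numpy as np, cv2
from rig import sensors, vision, r
from scipy.spatial.transform import Rotation as Ro
def ray(c,p,z):
    d=c["R"].T@np.linalg.solve(c["K"],[p[0],p[1],1.]); o=-c["R"].T@c["t"]
    return o+d*(z-o[2])/d[2]
def rayod(c,p):
    return -c["R"].T@c["t"], c["R"].T@np.linalg.solve(c["K"],[p[0],p[1],1.])
def proj(c,X):
    q=c["K"]@(c["R"]@np.asarray(X)+c["t"]);return q[:2]/q[2]
E
python3 - <<'E'
from h import *
s=sensors.read_state();print(Ro.from_quat(s["tcp_rot"]).as_matrix().round(3))
t=cv2.imread("pics/top0.png");sc=cv2.imread("pics/scene0.png")
ct=vision.calibration("top");cs=vision.calibration("scene")
for n,im,c in(("top",t,ct),("scene",sc,cs)):
    h=cv2.cvtColor(im,cv2.COLOR_BGR2HSV)
    m=cv2.inRange(h,(22,150,60),(38,255,255))
    k,l,st,ce=cv2.connectedComponentsWithStats(m)
    for i in range(1,k):
        if st[i,4]>60: print(n,"yellow",st[i],ce[i],ray(c,ce[i],.165).round(4),ray(c,ce[i],.135).round(4))
# rack plate
h=cv2.cvtColor(t,cv2.COLOR_BGR2HSV)
m=((t.min(2)>190)).astype(np.uint8)*255
m[:100]=0;m[:,240:]=0
cs_,_=cv2.findContours(m,cv2.RETR_EXTERNAL,cv2.CHAIN_APPROX_NONE)
c=max(cs_,key=cv2.contourArea);b=cv2.boxPoints(cv2.minAreaRect(c));print(b)
P=np.array([ray(ct,p,.1) for p in b]);print(P.round(4),P.mean(0))
for i in range(4): e=P[(i+1)%4]-P[i];print(np.linalg.norm(e),np.arctan2(e[1],e[0]))
cv2.imwrite("pics/crop1.png",cv2.resize(t[110:250,90:250],None,fx=4,fy=4,interpolation=cv2.INTER_CUBIC))
cv2.imwrite("pics/crop2.png",cv2.resize(t[140:220,310:400],None,fx=6,fy=6,interpolation=cv2.INTER_CUBIC))
E
```

```text
[[ 0.438 -0.001  0.899]
 [-0.899  0.001  0.438]
 [-0.001 -1.    -0.   ]]
top yellow [184 174  16  16 195] [191.35384615 181.32820513] [0.4953 0.1406 0.165 ] [0.4985 0.1449 0.135 ]
scene yellow [298 230  13  24 220] [303.74545455 241.88636364] [0.5137 0.1614 0.165 ] [0.4992 0.1471 0.135 ]
[[ 96.90551 194.01387]
 [137.48376 119.34987]
 [230.70883 170.01567]
 [190.13058 244.67967]]
[[0.4721 0.3431 0.1   ]
 [0.6305 0.2666 0.1   ]
 [0.5276 0.0691 0.1   ]
 [0.3719 0.1484 0.1   ]] [0.50054246 0.20680169 0.1       ]
0.17587437145908316 -0.44976431470141176
0.22271538624496096 -2.0510500050805676
0.1747366919260715 2.6708102116344308
0.21901145060044622 1.0953998410587338
```

View pics/crop1.png

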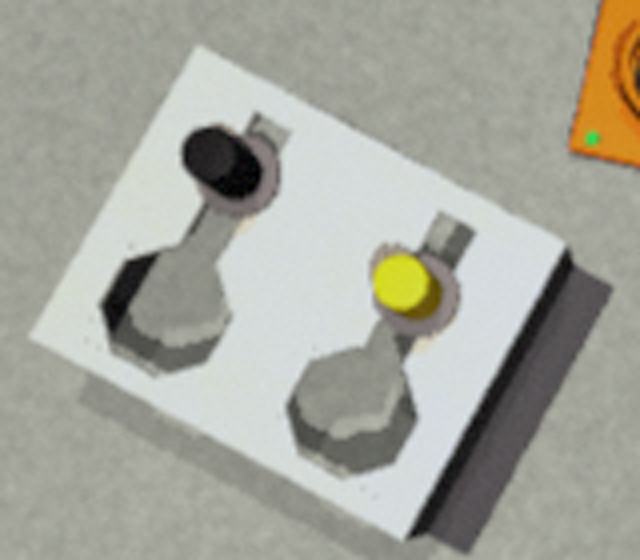

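View pics/crop2.png

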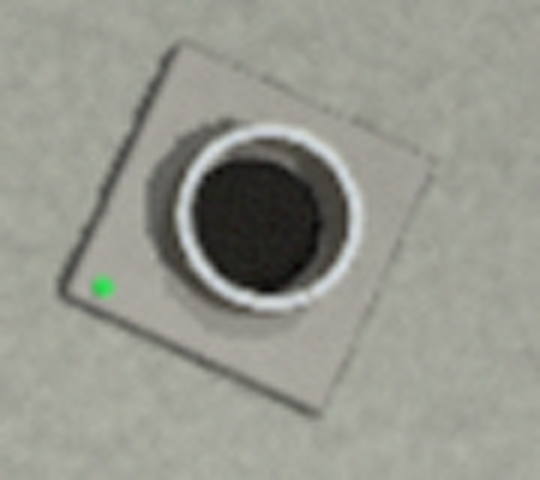

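The crops confirm the choice. The yellow handle (top disc at crop1 (402,282)) sits in the narrow part of the slot nearest the cups, with its wide end toward the robot. The white cup rim is centred at crop2 (269,217) on the grey base.

```bash
python3 - <<'E'
from h import *
ct=vision.calibration("top");cs=vision.calibration("scene")
f=lambda x,y,k,ox,oy:((x+.5)/k-.5+ox,(y+.5)/k-.5+oy)
top=ray(ct,f(402,282,4,90,110),.165);print("lamp top",top)
print("flange",ray(ct,f(416,292,4,90,110),.105))
cor=np.array([ray(ct,f(*p,4,90,110),.1) for p in((200,45),(568,250),(408,540),(32,338))])
print(cor.round(4));ce=cor.mean(0);print("ctr",ce)
for i in range(4): e=cor[(i+1)%4]-cor[i];print(np.linalg.norm(e),np.arctan2(e[1],e[0]))
e=(cor[0]-cor[3]+cor[1]-cor[2]);a=np.arctan2(e[1],e[0]);e2=cor[3]-cor[2]+cor[0]-cor[1]
a2=np.arctan2(e2[1],e2[0])-np.pi/2;print(a,a2);a=(a+a2)/2
u=np.array([np.cos(a),np.sin(a)]);v=np.array([-u[1],u[0]])
print("lamp in rack",(top[:2]-ce[:2])@u,(top[:2]-ce[:2])@v)
print("wide",ce[:2]-.045*u-.055*v)
for q in((350,405),):print("wide img",ray(ct,f(*q,4,90,110),.1))
cup=ray(ct,f(269,217,6,310,140),.042);print("cup",cup)
cb=np.mean([ray(ct,f(*p,6,310,140),.012) for p in((180,42),(437,160),(318,412),(62,290))],0);print("base",cb)
print(proj(cs,[*cup[:2],.042]),proj(cs,[*top[:2],.165]))
sc=cv2.imread("pics/scene0.png")
for X in([*cup[:2],.042],[*top[:2],.165],[*top[:2],.11],[*(ce[:2]-.045*u-.055*v),.1]):
    cv2.drawMarker(sc,tuple(int(round(q)) for q in proj(cs,X)),(0,0,255),0,5,1)
cv2.imwrite("pics/scchk.png",cv2.resize(sc[150:350,170:380],None,fx=3.5,fy=3,interpolation=cv2.INTER_CUBIC))
E
```

```text
lamp top [0.49757232 0.14300439 0.165     ]
flange [0.49917536 0.14453902 0.105     ]
[[0.6274 0.262  0.1   ]
 [0.5232 0.0671 0.1   ]
 [0.3721 0.1453 0.1   ]
 [0.4719 0.3416 0.1   ]]
ctr [0.49865076 0.20401789 0.1       ]
0.2210035349953745 -2.0614165671125977
0.17021750102975353 2.664122354419797
0.22023710502692811 1.1001221185381025
0.1746219616083864 -0.4731615025910282
-0.4752883837949022 -0.48066454787689805
lamp in rack 0.027107618999167943 -0.05467163116920399
wide [0.43339494 0.17588113]
wide img [0.44054279 0.17728774 0.1       ]
cup [ 0.52835834 -0.20334496  0.042     ]
base [ 0.52885031 -0.20302205  0.012     ]
[209.51890875 178.31368692] [304.12813297 232.34206337]
```

View pics/scchk.png

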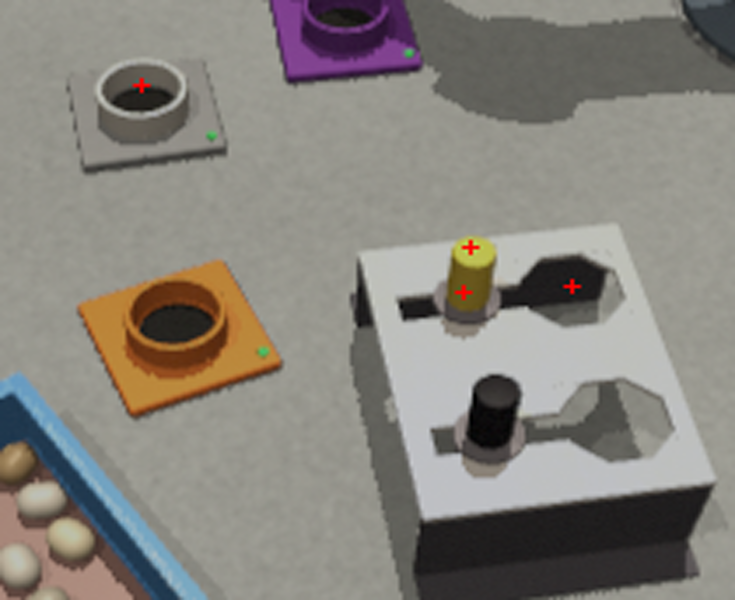

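Emit:
{"method": "apply_moves", "body": {"increments": [[0,10,40,0,0,0],[16,42,2,0,0,0.058],[16,42,2,0,0,0.058],[16,42,2,0,0,0.058],[16,42,2,0,0,0.058],[16,42,2,0,0,0.058],[16,42,2,0,0,0.058],[16,42,2,0,0,0.058],[16,42,2,0,0,0.058],[16,42,2,0,0,0.058],[16,42,2,0,0,0.058],[16,42,2,0,0,0.058]], "hand": 70, "newtons": 25}}

```text
time: 1.35
tool_pos: [0.4721, -0.133, 0.2555]
tcp_rot: [0.687, -0.167, 0.167, -0.687]
ft_force: [0.9, 1.2, 0.4]
grip_width: 0.801
```

Emit:
{"method": "apply_moves", "body": {"increments": [[4,40,0,0,0,0],[4,40,0,0,0,0],[4,40,0,0,0,0],[4,40,0,0,0,0],[4,40,0,0,0,0],[3,40,0,0,0,0],[3,38,0,0,0,0],[0,0,0,0,0,0],[0,0,0,0,0,0]]}}

```text
time: 2.25
tool_pos: [0.4976, 0.1439, 0.255]
tcp_rot: [0.687, -0.167, 0.167, -0.687]
ft_force: [1.5, -0.6, 0.2]
grip_width: 0.806
```

```bash
python3 - <<'E'
from h import *
s=sensors.read_state();print(s["time"],s["tool_pos"],Ro.from_quat(s["tcp_rot"]).as_matrix().round(4),s["joint_pos"].round(3),s["grip_width"],s["ft_force"])
c=vision.calibration("wrist");im=vision.snapshot("wrist")
h=cv2.cvtColor(im,cv2.COLOR_BGR2HSV);m=cv2.inRange(h,(22,150,60),(38,255,255))
k,l,st,ce=cv2.connectedComponentsWithStats(m)
for i in range(1,k):
    if st[i,4]>60: print(st[i],ce[i],ray(c,ce[i],.165).round(4))
cv2.imwrite("pics/w1.png",im)
E
```

```text
2.25 [0.49758107 0.14393535 0.25502577] [[ 8.885e-01 -7.000e-04  4.589e-01]
 [-4.589e-01 -3.000e-04  8.885e-01]
 [-5.000e-04 -1.000e+00 -6.000e-04]] [ 0.181  0.215 -0.636  1.792  0.138  1.18  -0.973] 0.8063463197842117 [ 1.47394854 -0.60416587  0.21341453]
[245 160  28  37 822] [258.26399027 178.71532847] [0.5021 0.1498 0.165 ]
```

View pics/w1.png

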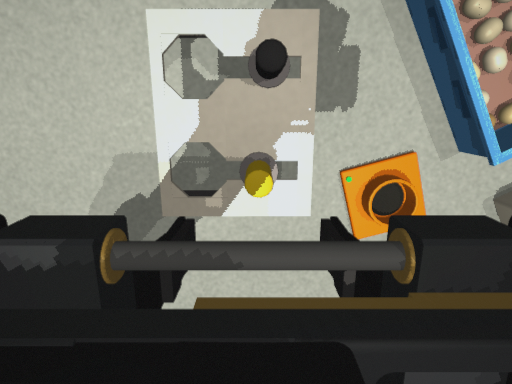

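The wrist view shows the yellow lamp's top disc at about (259,183), between the jaws' planes. The black lamp is well away at (270,60).

```bash
python3 - <<'E'
from h import *
c=vision.calibration("wrist")
s=sensors.read_state();p=s["tool_pos"];R=Ro.from_quat(s["tcp_rot"]).as_matrix()
X=ray(c,(259,183),.165);print(X,(R.T@(X-p)).round(4))
# wide hole in rack
for q in((198,168),(170,168),(225,168)):print(ray(c,q,.1).round(4))
for q in((162,215),(312,215),(319,10),(146,10)):print(ray(c,q,.1).round(4))
E
```

```text
[0.50107568 0.14441212 0.165     ] [0.0021 0.09   0.0032]
[0.441  0.1781 0.1   ]
[0.4129 0.1927 0.1   ]
[0.4682 0.164  0.1   ]
[0.375 0.149 0.1  ]
[0.532  0.0673 0.1   ]
[0.6299 0.2613 0.1   ]
[0.4758 0.3414 0.1   ]
```

Emit:
{"method": "apply_moves", "body": {"increments": [[2,0,-30,0,0,0],[0,0,-40,0,0,0],[0,0,-40,0,0,0],[0,0,-20,0,0,0],[0,0,-7,0,0,0],[0,0,0,0,0,0]]}}

```text
time: 2.9
tool_pos: [0.4998, 0.1419, 0.1178]
tcp_rot: [0.687, -0.169, 0.168, -0.686]
ft_force: [1.2, 0.1, -0.8]
grip_width: 0.809
```

Emit:
{"method": "apply_moves", "body": {"increments": [[0,0,0,0,0,0],[0,0,0,0,0,0],[0,0,0,0,0,0],[0,0,0,0,0,0],[0,0,0,0,0,0],[0,0,0,0,0,0],[0,0,0,0,0,0],[0,0,0,0,0,0]], "hand": 10, "newtons": 30}}

```text
time: 3.7
tool_pos: [0.4998, 0.1435, 0.1184]
tcp_rot: [-0.687, 0.168, -0.168, 0.687]
ft_force: [-0.7, 0.7, 2.5]
grip_width: 0.316
```

```bash
python3 - <<'E'
from h import *
s=sensors.read_state();print(s["time"],s["tool_pos"],s["grip_width"],s["grip_width"]*87,s["ft_force"],s["wrist_torque"])
im=vision.snapshot("scene")
cv2.imwrite("pics/s2.png",cv2.resize(im[150:350,200:400],None,fx=3,fy=3,interpolation=cv2.INTER_CUBIC))
E
```

```text
3.7 [0.49979833 0.14347727 0.11841928] 0.3164917708001258 27.534784059610946 [-0.71483145  0.71313099  2.5295953 ] [0.04178624 0.17075938 0.04365768]
```

View pics/s2.png

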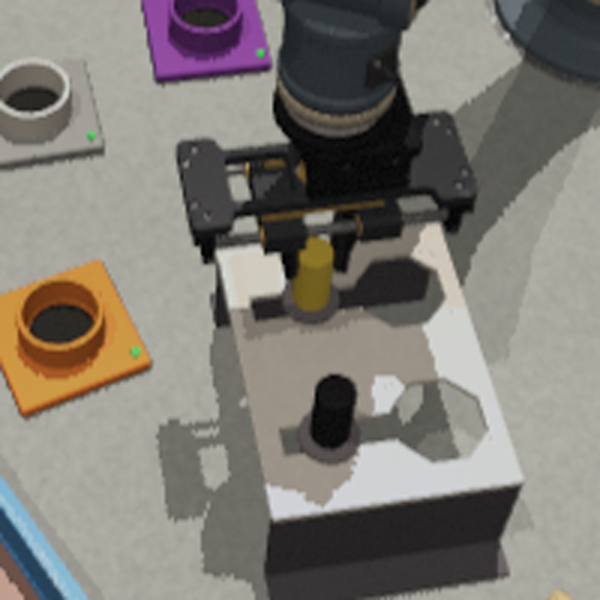

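The opening is 27.5 mm on a 28 mm handle and the picture (lamp at (315,275)) shows it between the pads, so it is held. I'll raise it 5 mm and slide it along the slot.

Emit:
{"method": "apply_moves", "body": {"increments": [[0,0,3,0,0,0],[0,0,3,0,0,0],[0,0,0,0,0,0]]}}

```text
time: 4.05
tool_pos: [0.5003, 0.1433, 0.1247]
tcp_rot: [-0.687, 0.168, -0.168, 0.687]
ft_force: [0.3, 0.4, -1.3]
grip_width: 0.316
```

Emit:
{"method": "apply_moves", "body": {"increments": [[-6,3,0,0,0,0],[-8,4,0,0,0,0],[-8,4,0,0,0,0],[-8,4,0,0,0,0],[-8,5,0,0,0,0],[-8,4,0,0,0,0],[-8,4,0,0,0,0],[-8,4,0,0,0,0],[0,0,0,0,0,0],[0,0,0,0,0,0]]}}

```text
time: 5.05
tool_pos: [0.4381, 0.1753, 0.1245]
tcp_rot: [-0.687, 0.167, -0.168, 0.687]
ft_force: [0.1, -0.1, -0.3]
grip_width: 0.314
```

```bash
python3 - <<'E'
from h import *
s=sensors.read_state();print(s["time"],s["tool_pos"],s["grip_width"]*87,s["ft_force"],s["wrist_torque"])
im=vision.snapshot("scene")
cv2.imwrite("pics/s3.png",cv2.resize(im[150:350,200:400],None,fx=3,fy=3,interpolation=cv2.INTER_CUBIC))
E
```

```text
5.05 [0.43809236 0.17532086 0.12449324] 27.27535942517661 [ 0.12590584 -0.12119473 -0.3054512 ] [-0.04652917 -0.07780127  0.01555117]
```

View pics/s3.png

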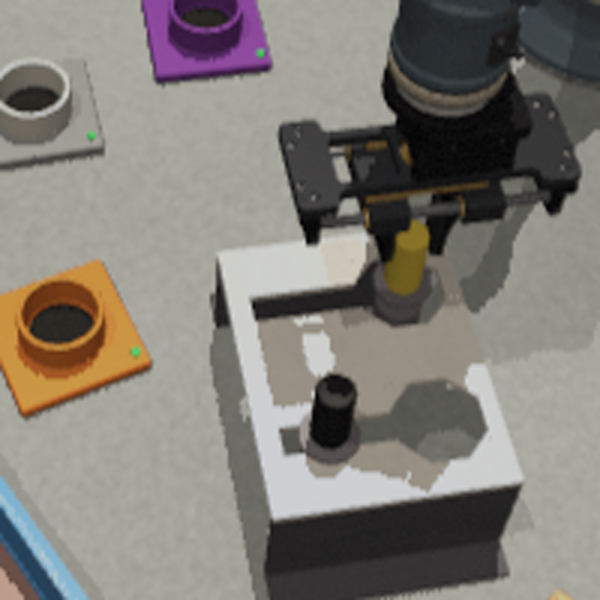

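The lamp at (405,265) is now over the wide end, with no contact force. Lifting.

Emit:
{"method": "apply_moves", "body": {"increments": [[0,0,10,0,0,0],[0,0,12,0,0,0],[0,0,12,0,0,0],[0,0,12,0,0,0],[0,0,12,0,0,0],[0,0,12,0,0,0],[0,0,12,0,0,0],[0,0,10,0,0,0],[0,0,0,0,0,0]]}}

```text
time: 6.0
tool_pos: [0.4389, 0.1758, 0.218]
tcp_rot: [-0.686, 0.167, -0.169, 0.687]
ft_force: [0.9, -0.0, -2.7]
grip_width: 0.311
```

```bash
python3 - <<'E'
from h import *
s=sensors.read_state();print(s["time"],s["tool_pos"],s["grip_width"]*87,s["ft_force"],s["wrist_torque"])
im=vision.snapshot("scene")
cv2.imwrite("pics/s4.png",cv2.resize(im[100:350,150:400],None,fx=2.4,fy=2.4,interpolation=cv2.INTER_CUBIC))
E
```

```text
6.0 [0.43890391 0.17584662 0.21800173] 27.061453609956548 [ 0.85419893 -0.03469179 -2.70197877] [ 0.00302225 -0.07445184 -0.02252082]
```

View pics/s4.png

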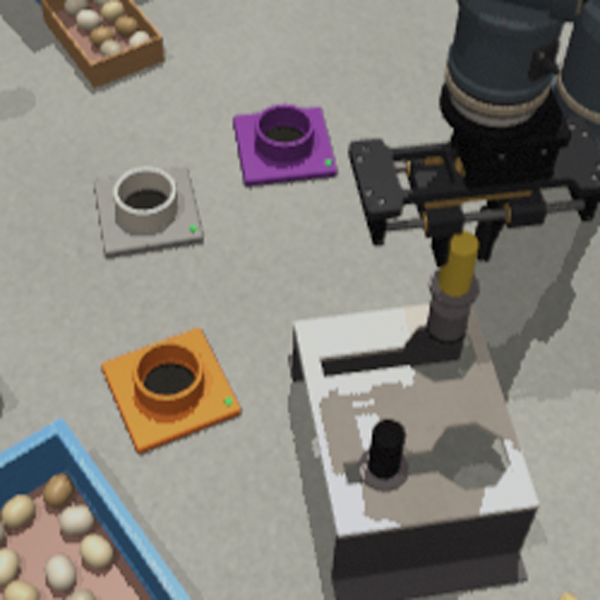

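Lamp is clear of the plate (head at (447,320)) and the black lamp hasn't moved. Next I carry it over the white cup.

Emit:
{"method": "apply_moves", "body": {"increments": [[5,-20,0,0,0,0],[9,-36,0,0,0,0],[9,-38,0,0,0,0],[9,-38,0,0,0,0],[9,-38,0,0,0,0],[9,-38,0,0,0,0],[9,-38,0,0,0,0],[9,-38,0,0,0,0],[9,-38,0,0,0,0],[8,-37,0,0,0,0],[5,-20,0,0,0,0],[0,0,0,0,0,0]]}}

```text
time: 7.25
tool_pos: [0.5275, -0.207, 0.2152]
tcp_rot: [0.687, -0.17, 0.169, -0.686]
ft_force: [-0.4, 0.2, -1.3]
grip_width: 0.311
```

Emit:
{"method": "apply_moves", "body": {"increments": [[0,0,-20,0,0,0],[0,0,-20,0,0,0],[0,0,-20,0,0,0],[0,0,-10,0,0,0],[0,0,0,0,0,0],[0,0,0,0,0,0]]}}

```text
time: 7.85
tool_pos: [0.5285, -0.2029, 0.147]
tcp_rot: [-0.687, 0.167, -0.168, 0.687]
ft_force: [-0.2, 0.1, -1.4]
grip_width: 0.314
```

```bash
python3 - <<'E'
from h import *
s=sensors.read_state();print(s["time"],s["tool_pos"],s["grip_width"]*87,s["ft_force"],s["wrist_torque"])
im=vision.snapshot("scene");w=vision.snapshot("wrist")
cv2.imwrite("pics/s5.png",cv2.resize(im[100:250,140:290],None,fx=4,fy=4,interpolation=cv2.INTER_CUBIC))
cv2.imwrite("pics/w5.png",w)
cs=vision.calibration("scene");print(proj(cs,[.5284,-.2033,.042]))
E
```

```text
7.85 [ 0.52849289 -0.20287793  0.14696372] 27.33018910095858 [-0.20331797  0.08598163 -1.44587504] [-0.02899543 -0.03699494  0.02744674]
[209.51467945 178.33077136]
```

View pics/s5.png

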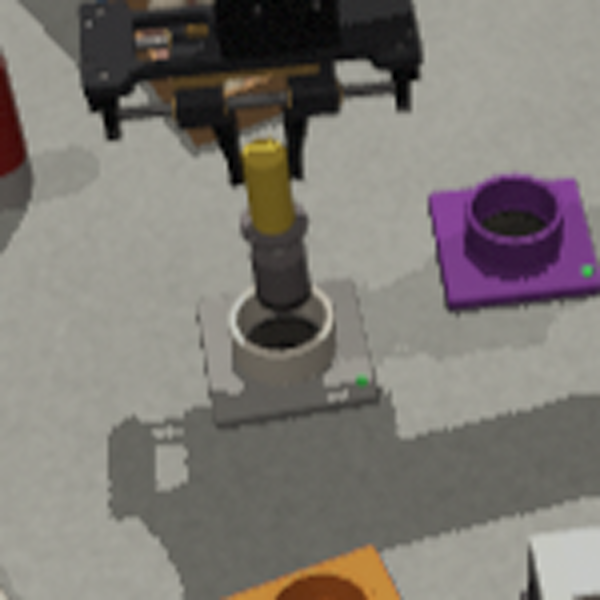

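View pics/w5.png

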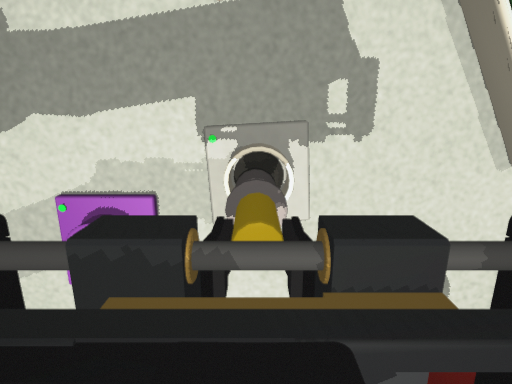

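The lamp hangs just above the white cup: head at (283,285) over the rim centre (283,325) in the scene crop, and centred in the rim at (258,175) in the wrist view. Floor contact should come at TCP z of about 0.0955.

Emit:
{"method": "apply_moves", "body": {"increments": [[0,0,-8,0,0,0],[0,0,-10,0,0,0],[0,0,-10,0,0,0],[0,0,-10,0,0,0],[0,0,-6,0,0,0],[0,0,-3,0,0,0],[0,0,0,0,0,0],[0,0,0,0,0,0]]}}

```text
time: 8.75
tool_pos: [0.5283, -0.2037, 0.0996]
tcp_rot: [-0.687, 0.167, -0.168, 0.687]
ft_force: [0.6, 0.5, -1.2]
grip_width: 0.31
```

Emit:
{"method": "apply_moves", "body": {"increments": [[0,0,-1,0,0,0],[0,0,-1,0,0,0],[0,0,-1,0,0,0],[0,0,0,0,0,0]]}}

```text
time: 9.15
tool_pos: [0.5279, -0.2037, 0.0963]
tcp_rot: [0.687, -0.168, 0.168, -0.687]
ft_force: [1.0, -0.1, -2.1]
grip_width: 0.313
```

Emit:
{"method": "apply_moves", "body": {"increments": [[0,0,-1,0,0,0],[0,0,0,0,0,0],[0,0,0,0,0,0]]}}

```text
time: 9.45
tool_pos: [0.5281, -0.2037, 0.0955]
tcp_rot: [-0.687, 0.168, -0.168, 0.687]
ft_force: [0.2, -0.3, -0.5]
grip_width: 0.313
```

Emit:
{"method": "apply_moves", "body": {"increments": [[0,0,-1,0,0,0],[0,0,0,0,0,0],[0,0,0,0,0,0]]}}

```text
time: 9.75
tool_pos: [0.5285, -0.2037, 0.0954]
tcp_rot: [0.687, -0.167, 0.168, -0.687]
ft_force: [-0.8, 0.9, 6.1]
grip_width: 0.312
```

The force rose to +6 N at the expected height (0.0954), so the lamp is on the floor. Opening the fingers.

Emit:
{"method": "apply_moves", "body": {"increments": [[0,0,0,0,0,0],[0,0,0,0,0,0],[0,0,0,0,0,0],[0,0,0,0,0,0],[0,0,0,0,0,0],[0,0,0,0,0,0],[0,0,0,0,0,0]], "hand": 70}}

```text
time: 10.45
tool_pos: [0.528, -0.2037, 0.0943]
tcp_rot: [-0.687, 0.168, -0.168, 0.687]
ft_force: [-0.0, -0.8, 0.4]
grip_width: 0.787
```

Emit:
{"method": "apply_moves", "body": {"increments": [[0,0,10,0,0,0],[0,0,20,0,0,0],[0,0,30,0,0,0],[0,0,30,0,0,0],[0,0,30,0,0,0],[0,-20,20,0,0,0],[0,-40,0,0,0,0],[0,-40,0,0,0,0],[0,-40,0,0,0,0],[0,-20,0,0,0,0],[0,0,0,0,0,0]]}}

```text
time: 11.55
tool_pos: [0.5268, -0.3671, 0.2342]
tcp_rot: [0.687, -0.17, 0.169, -0.686]
ft_force: [-1.0, 0.4, -0.0]
grip_width: 0.806
```

```bash
python3 - <<'E'
from h import *
s=sensors.read_state();print(s["time"],s["tool_pos"],s["grip_width"]*87,s["ft_force"])
im=vision.snapshot("scene");t=vision.snapshot("top")
cv2.imwrite("pics/s6.png",cv2.resize(im[100:350,140:390],None,fx=2.4,fy=2.4,interpolation=cv2.INTER_CUBIC))
cv2.imwrite("pics/t6.png",cv2.resize(t[100:260,90:410],None,fx=2.4,fy=2.4,interpolation=cv2.INTER_CUBIC))
cs=vision.calibration("scene");ct=vision.calibration("top")
for c,n in((cs,"scene"),(ct,"top")):
    i=im if n=="scene" else t
    m=cv2.inRange(cv2.cvtColor(i,cv2.COLOR_BGR2HSV),(22,150,60),(38,255,255))
    k,l,st,ce=cv2.connectedComponentsWithStats(m)
    print(n,[(st[j].tolist(),ce[j].round(1)) for j in range(1,k) if st[j,4]>60],"expect top",proj(c,[.5284,-.2034,.142]),"mid",proj(c,[.5284,-.2034,.112]))
E
```

```text
11.55 [ 0.52679439 -0.36707445  0.2341818 ] 70.10996516229476 [-1.03778611  0.38840509 -0.03623697]
scene [([204, 150, 11, 22, 199], array([208.8, 160.5]))] expect top [206.27449652 151.88174567] mid [207.28357502 160.1628416 ]
top [([353, 165, 20, 16, 223], array([362.5, 172.6]))] expect top [366.46724913 169.55141321] mid [362.57293433 171.55281842]
```

View pics/s6.png

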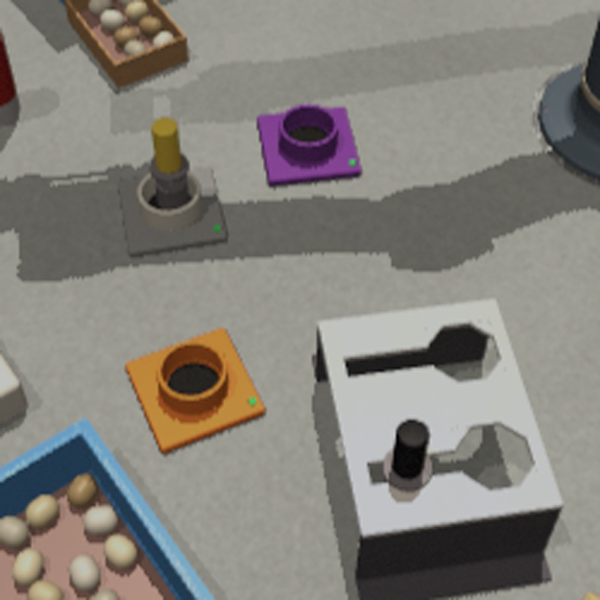

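View pics/t6.png

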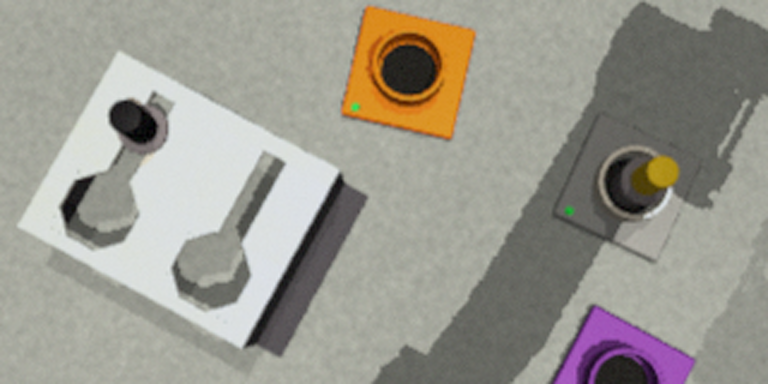

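The yellow lamp stands upright in the white cup (scene crop (168,165), top crop (650,177)), where an upright, floor-seated lamp should appear. The black lamp still hangs in its slot, and the gripper is clear.

```bash
python3 - <<'E'
from rig import r
print(r.finish_job())
E
```

```text
the job is handed in; nothing more can be done
None
```

The yellow-handled lamp now stands upright in the white charging cup. I gripped it in the rack, slid it about 70 mm along its slot to the wide end and lifted it out 94 mm. Then I lowered it into the cup until the floor pushed back with about 6 N at the expected height, and only then let go. The job was handed in about 11.7 s into the 48 s allowed.

In the last pictures the middle of the yellow handle was within about 1.5 pixels of where an upright lamp standing on the cup's floor should appear, in both the scene and top views. The black lamp still hangs in its slot, the orange and purple cups are untouched, and the gripper is well clear. No check failed; the camera views only differed by about 2–4 mm when first locating the lamp.

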